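Roll a roller home with a paddle

ROBOT

A 6-joint arm with a two-finger parallel gripper is mounted at the origin on a cart in front of the work surface, level with it; the furniture and walls round the work are solid. World frame = base frame: x ahead of the robot, y to its left, z up, the work surface at z = 0. Lengths are in m, angles in rad, forces in N, time in s.
With the tool pointing down it reaches from about 0.4 to 0.825 m from the base axis. Payload 7 kg.
Tool frame: the origin (TCP) lies at the very end of the fingers, on their centre line; the grasp point (between the pads) lies 19 mm behind it; y points along the fingers, z is the direction in which the jaws open and shut, and the axes are right-handed (so a half turn about y gives the same grasp; the last joint's range is limited). The gripper opens to 88 mm and grips with 3 to 60 N. Pads are 19 mm wide; open, the fingers measure 130 mm over their backs; the gripper's body (78 mm by 193 mm) begins 47 mm behind the grasp point.
Start: joints at [1.609, 0.359, 0.012, 0, -1.224, -0.288], TCP at [0.167, 0.654, 0.19] pointing down, gripper open.
Joint ranges: [-3.07, 3.07], [-1.43, 2.12], [-1.02, 1.25], [-3.03, 1.67], [-3.05, -0], [-3.03, 3.03]. Speed limits (rad/s): [2.39, 2.39, 3.01, 3.14, 3.14, 3.14].

INTERFACE

Orientations are given as [roll, pitch, yaw] about the fixed x, y, z axes, in that order (R = Rz(yaw) Ry(pitch) Rx(roll)).
In Python, from station import get_state, grab_frame, job_done, regions_of gives the robot as it stands.
- The arm moves only by the tool drive_tool, never from a script. Its argument "rows" is a list of rows, each a list of 3 entries, a list of its own where there are three numbers: the shift along the world's x, y, z as a fraction of full scale, then the turn about the world's z as a fraction of full scale, then the opening, from 0 (shut) to 1 (fully open). A call has 1 to 12 rows; each row is the pose to reach, as a shift and turn from the pose commanded when the call began; what a row does not reach only later rows make up. Full scale, the value 1, is 30 cm for a shift and 90 degrees for a turn. A row lasts 1/10 s, in which the tool goes at most 50 mm and 8.59 degrees, less where a joint would pass 70% of its speed; a pose out of reach is approached as far as the arm can. A call with a number of a shift or a turn outside -1 to 1 is refused whole. A call with a gripper value outside its range is refused whole. The fingers move at their own pace and stop on an object; "newtons" is the grip in N (left out, the last holds). Time passes only in rows, so rows that repeat a pose let the fingers close. It gives the time, the measured TCP pose, the force and the opening at its end, in the units of the state.
- get_state(): the state, without advancing time (a new reading comes with each control period).
- grab_frame(name): name is "scene" or "top"; returns a dict with "img" (480x640x3 uint8, blue, green, red), "fx", "fy", "cx", "cy" (pixels), "T" (4x4, takes a point from camera to world coordinates). Camera axes: x right, y down, z forward; pixel columns grow to the right and rows downward; lengths in m; the calibration is good to about 2 mm. A picture is of the moment at which its call begins. There is no depth.
- job_done(): hands the job in, once; it reports no verdict.
Trained networks look in a picture, given as the dict that the camera call returned (one of the last four; its "shot" number tells which), for a name from the list of things; names that differ only in an ending like _2 or _b are one class to them, and where a whole thing is asked for, a point or a joint stands for the part that bears it (a point fixed in the world has none). Each returns a list of dicts, best first, with "confidence" (0 to 1); they miss things now and then, are a little off and sometimes report something else, mostly with a low value. They report only what shows in the picture. A call takes as long as a camera call. They do not tell look-alikes from the thing itself.
- regions_of(picture, thing): "pixels" (480x640 bool, what is visible of it) and "box" ([left, top, right, bottom] in pixels, round what is visible of it).
The state is a dict: "t": time; "q": joint angles; "qd": joint speeds; "joint_efforts": joint torques, N m; "eef_pos": TCP position; "ee_rot": TCP orientation; "force": force on the tool from outside, world axes, zero at the start; "moment": the same for the moment, N m; "width": finger opening in m.
Only numpy, scipy, OpenCV 4.12 (cv2) and the standard library are available. Lean on these libraries where they do the work, as an engineer would, in place of code of your own. Each camera call takes 0.05 s, during which the arm holds its last target. There are 200 camera calls.

TASK

Pick up the wooden paddle and use its blade to roll the steel roller gently along the aluminium track until it has pushed the sliding plate at the far end fully home against its stop, and keep pressing there for about a second with 10 to 15 N (never more than 20 N) to seat it. Where that stop lies is not measured: feel for it. Only the paddle may touch the roller and only the roller the plate; afterwards stand the paddle upright on the bench, clear of the track, let go, leave the roller lying by the plate and the other things on the bench where they are.

Things in the scene. Friction and masses are not known exactly. Their poses are not given: they have to be found in the camera images.
- track_floor (a point): Middle of the channel floor of the aluminium track, 10 mm above the bench. +x: the way the roller must be rolled; y across, z up. The floor reaches from x = -170 to +170 mm; the channel is 58 mm wide (y) between two side rails 16 mm higher than the floor. A lip 5 mm high closes the loading end at x = -168 mm.
- track: The whole aluminium track, fixed to the bench: 340 mm long (x), 74 mm wide over the rails (104 mm over four low mounting feet near its ends), 26 mm high. Origin on the bench below the middle of the channel; axes as for the channel floor.
- end_slide: Steel plate (8 mm thick, 52 wide, 25 high) that stands across the channel near its +x end, before a clamped grey block. Origin on the channel floor under its middle; axes as the track's; front face at x = -4 mm. It slides along +x only, held by about 3 N of friction (no spring), up to a hard stop which lies 6 to 20 mm beyond its start, not measured; there the resistance rises steeply.
- roller_center (a point): Centre of the loose steel roller: a plain cylinder 30 mm in diameter, 52 mm long, about 0.16 kg, lying across the channel (it turns about its own y axis as it rolls), centre 15 mm above the channel floor, in the loading (-x) half of the track. It rolls very freely.
- paddle_grip (a point): Middle of the 22 x 22 mm square grip post (10 to 90 mm up) of the wooden paddle, which stands loose and upright on the bench left of the track; this point is 70 mm above its underside. +x is its pushing direction, z up. The blade, 46 mm wide (y), 8 thick, 30 high from the underside, has its flat pushing face 23 mm ahead (+x) of this point; a foot 46 mm wide, 10 thick reaches to 17 mm behind it.
- tape: Black roll of tape lying flat on the bench, 62 mm across, 19 mm high, origin under its centre; leave it alone.
- plug: Dark cable plug lying on the bench, 19 x 53 x 20 mm, origin under its centre; leave it alone.
- cutter: Side cutter lying flat, 53 x 125 x 11 mm, origin under its centre; leave it alone.
- sensor: Light grey barrel-shaped sensor head, 27 x 82 x 23 mm, origin under its centre; leave it alone.
- pen: Marker pen lying on the bench, 17 x 135 x 16 mm, origin under its centre; leave it alone.
- paddle: The whole paddle; origin at its underside, 3 mm ahead (+x) of the grip point, z up.
- roller: The whole roller; origin at its centre.
Things that resemble listed ones, but are neither listed nor needed, are in the scene too. What is shaped like the roller but black or purple is not meant. Of the things that look like the paddle, the smaller one is meant.

How it is judged:
By the outcome, as a careful person would: the job done as asked, in the order asked, and still so for the second after the job is handed in, with the robot touching nothing.
It also fails if it takes over 64 s, if anything falls off the work surface, if the arm or the gripper's body presses on something with over 40 N, if the wrist force passes 120 N, or if a joint passes its speed limit or range.

## Working session

There is one attempt and no reset: what is moved stays moved. The work goes in short steps, Python scripts to look and compute and a tool call to move; the robot and the scene stay as the last step left them, time stands still between calls to the robot, and variables do not carry over. Pictures are saved under pics/ and viewed, about 8 in all and at most 12, crops included, and the job is handed in when it is done.

Besides the shell and the picture viewer there is one more tool, called after "Request:" by a JSON object that holds its "op" and its "data". drive_tool: Moves the arm, as the interface text tells. Its arguments: {"type":"object","properties":{"rows":{"type":"array"},"newtons":{"type":"number"}},"required":["rows"]}

```bash
mkdir -p pics; cat > h.py <<'E'
import numpy as np, cv2
from station import *
def pt(f,u,v,z):
    T=np.array(f["T"]); d=T[:3,:3]@np.array([(u-f["cx"])/f["fx"],(v-f["cy"])/f["fy"],1]); o=T[:3,3]
    return o+d*(z-o[2])/d[2]
def px(f,p):
    T=np.array(f["T"]); c=T[:3,:3].T@(np.array(p)-T[:3,3]); return f["fx"]*c[0]/c[2]+f["cx"],f["fy"]*c[1]/c[2]+f["cy"]
E
python3 - <<'E'
from h import *
s=get_state(); print({k:np.round(v,3).tolist() for k,v in s.items()})
for n in("top","scene"):
    f=grab_frame(n); cv2.imwrite(f"pics/{n}0.png",f["img"]); print(n,np.round(f["T"],3).tolist(),f["fx"],f["cx"],f["cy"])
    for t in("track","end_slide","roller","paddle","tape","plug","cutter","sensor","pen"):
        for r in regions_of(f,t):
            if r["confidence"]<.2: continue
            m=np.argwhere(r["pixels"]).mean(0)[::-1]
            print(t,round(r["confidence"],2),[int(b) for b in r["box"]],m.round(1),pt(f,*m,0.02).round(3),cv2.minAreaRect(np.argwhere(r["pixels"])[:,::-1].astype(np.float32)))
E
```

```text
{'t': 0.0, 'q': [1.609, 0.359, 0.011, -0.0, -1.224, -0.288], 'qd': [0.001, -0.001, -0.0, 0.002, -0.001, 0.0], 'joint_efforts': [-0.0, -58.272, 29.305, 6.997, 0.007, -0.0], 'eef_pos': [0.167, 0.653, 0.189], 'ee_rot': [-1.569, 0.0, 2.892], 'force': [0.088, 0.092, -0.058], 'moment': [0.007, -0.025, -0.034], 'width': 0.088}
top [[-0.025, -0.988, 0.154, 0.416], [-0.999, 0.031, 0.038, 0.046], [-0.042, -0.153, -0.987, 1.022], [0.0, 0.0, 0.0, 1.0]] 490.63280047632867 315.60418662634567 242.23278176189356
track 0.8 [319, 230, 486, 292] [396.9 259.7] [ 0.531 -0.08   0.02 ] ((401.361328125, 260.647705078125), (166.14422607421875, 49.71668243408203), 4.5377726554870605)
end_slide 0.52 [426, 247, 435, 274] [427.4 260.9] [ 0.526 -0.142  0.02 ] ((429.0, 261.0), (24.0, 10.0), 90.0)
roller 0.81 [355, 241, 370, 270] [361.2 255.6] [ 0.541 -0.008  0.02 ] ((361.17059326171875, 255.78233337402344), (14.572335243225098, 26.383596420288086), 4.39870548248291)
roller 0.8 [340, 189, 370, 209] [353.7 201.2] [0.656 0.003 0.02 ] ((353.67706298828125, 201.25245666503906), (14.658516883850098, 26.511302947998047),
[... 3289 characters left out ...]
53, 13.143975257873535), 57.9946174621582)
plug 0.45 [381, 273, 399, 292] [389.3 281.7] [0.699 0.149 0.02 ] ((388.75006103515625, 282.2500305175781), (7.071067810058594, 20.50609588623047), 45.0)
cutter 0.69 [168, 237, 208, 283] [185.8 258.7] [ 0.396 -0.197  0.02 ] ((185.70001220703125, 258.6000061035156), (22.360681533813477, 52.323997497558594), 26.56505012512207)
sensor 0.57 [369, 303, 384, 337] [376.4 318.4] [0.752 0.071 0.02 ] ((376.7480163574219, 319.364013671875), (38.19204330444336, 11.359227180480957), 79.69515228271484)
pen 0.51 [316, 161, 351, 189] [336.1 172.5] [0.372 0.238 0.02 ] ((335.260009765625, 171.82000732421875), (44.200008392333984, 5.40000057220459), 36.869895935058594)
```

```bash
python3 - <<'E'
import cv2,numpy as np
t=cv2.imread("pics/top0.png");s=cv2.imread("pics/scene0.png")
def z(i,x,y,w,h,k): return cv2.resize(i[y:y+h,x:x+w],None,fx=k,fy=k,interpolation=cv2.INTER_CUBIC)
cv2.imwrite("pics/a.png",np.vstack([z(t,160,150,360,130,2.2)[:,:790],z(t,160,150,1,1,1).repeat(0,0).reshape(0,1,3).repeat(790,1) if 0 else np.zeros((4,790,3),np.uint8),z(s,150,140,316,120,2.5)[:300,:790]]))
cv2.imwrite("pics/b.png",np.vstack([np.hstack([z(t,175,190,65,65,6)[:390,:390],z(t,175,255,65,50,6)[:300,:390].copy() if 0 else cv2.copyMakeBorder(z(t,175,255,65,50,6),0,90,0,0,cv2.BORDER_CONSTANT)]),]))
cv2.imwrite("pics/c.png",z(t,310,215,190,90,4.2))
E
```

```text
(no output)
```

View pics/top0.png

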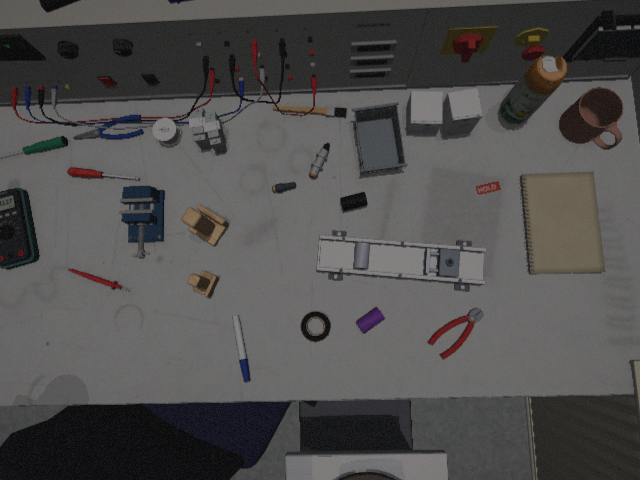

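View pics/b.png

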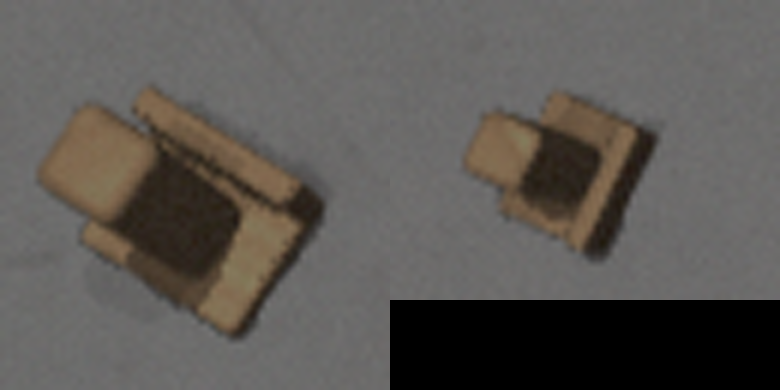

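View pics/c.png

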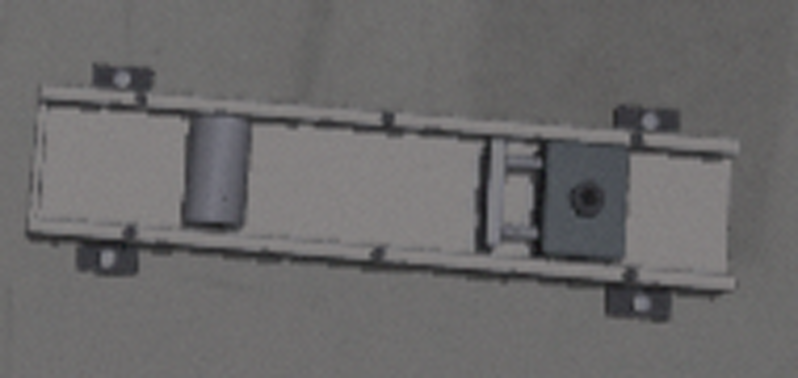

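Top view: the small paddle is at about (202, 282), with its blade facing right and down. The larger look-alike is at (204, 223). The track runs from (318, 250) to (485, 268), with the steel roller at (361, 256), the plate at about (429, 261) and the grey block at (449, 262). Next I'll measure poses from the picked corners.

```bash
python3 - <<'E'
from h import *
f=grab_frame("top")
C=lambda u,v:(310+u/4.2-.4,215+v/4.2-.4)
B=lambda u,v:(175+(u-390)/6-.4,255+v/6-.4)
P=[pt(f,*C(*c),.026)[:2] for c in [(40,88),(738,143),(30,234),(735,290)]]
print(np.round(P,4)); n=np.linalg.norm
print("len",n(P[1]-P[0]),n(P[3]-P[2]),"wid",n(P[2]-P[0]),n(P[3]-P[1]))
for a,b in((0,1),(2,3)): d=P[b]-P[a]; print("yaw",np.degrees(np.arctan2(d[1],d[0])))
d=(P[1]-P[0]+P[3]-P[2]); d/=n(d); c=np.mean(P,0); l=np.array([-d[1],d[0]])
print("track c",c.round(4),"yaw",np.degrees(np.arctan2(d[1],d[0])))
def loc(p): return ((p[:2]-c)@d).round(4),((p[:2]-c)@l).round(4)
r=regions_of(f,"roller")
for k in r:
    m=np.argwhere(k["pixels"]).mean(0)[::-1]; p=pt(f,*m,.033); print("roller",p.round(4),loc(p))
print("slide front top",loc(pt(f,*C(490,195),.035)))
print("grey block edge",loc(pt(f,*C(540,200),.035)))
# paddle
q=[pt(f,*B(*k),.09)[:2] for k in[(490,112),(540,128),(515,185),(465,165)]]
print("post",np.round(q,4),"sides",[n(q[i]-q[i-1]).round(4) for i in range(4)],np.mean(q,0).round(4))
e=[pt(f,*B(*k),.03)[:2] for k in[(638,130),(598,248)]]; g=[pt(f,*B(*k),.0)[:2] for k in[(655,135),(605,260)]]
for w in(e,g):
    v=w[1]-w[0]; a=np.arctan2(v[1],v[0])+np.pi/2; 
    for s in(0,np.pi):
        print("blade",n(v),np.degrees(a+s),(np.mean(w,0)-.023*np.array([np.cos(a+s),np.sin(a+s)])).round(4))
s=grab_frame("scene")
cv2.imwrite("pics/d.png",cv2.resize(s["img"][155:245,370:450],None,fx=6,fy=6,interpolation=cv2.INTER_CUBIC))
# overlay predicted track outline in the scene and top views
ims=[]
for F in(f,s):
    im=cv2.resize(F["img"],None,fx=3,fy=3,interpolation=cv2.INTER_CUBIC)
    for (x,y,z) in [(X,Y,.026) for X in(-.17,.17) for Y in(-.037,.037)]+[(0,0,.01)]:
        w=c+x*d+y*l; u=px(F,[*w,z]); cv2.circle(im,(int(u[0]*3+1),int(u[1]*3+1)),4,(0,0,255),1)
    ims.append(im)
cv2.imwrite("pics/e.png",np.vstack([ims[0][660:900,920:1480],ims[1][680:1030,500:1060]]))
E
```

```text
[[ 0.5848  0.077 ]
 [ 0.5471 -0.2584]
 [ 0.5131  0.0838]
 [ 0.4765 -0.2515]]
len 0.3375096087368473 0.3372505322864473 wid 0.07197758827755209 0.07086409512474509
yaw -96.41033016449889
yaw -96.22186365251432
track c [ 0.5304 -0.0873] yaw -96.31613308971826
roller [ 0.4107 -0.0195  0.033 ] (np.float64(-0.0542), np.float64(-0.1264))
roller [0.6533 0.004  0.033 ] (np.float64(-0.1043), np.float64(0.1121))
roller [ 0.5387 -0.0071  0.033 ] (np.float64(-0.0806), np.float64(-0.0005))
slide front top (np.float64(0.05), np.float64(-0.0004))
grey block edge (np.float64(0.0737), np.float64(-0.0009))
post [[0.5082 0.3233]
 [0.5026 0.307 ]
 [0.4846 0.3149]
 [0.4914 0.3312]] sides [np.float64(0.0185), np.float64(0.0172), np.float64(0.0197), np.float64(0.0177)] [0.4967 0.3191]
blade 0.041863830452755324 251.29642422028394 [0.4941 0.3186]
blade 0.041863830452755324 431.29642422028394 [0.4793 0.275 ]
blade 0.04651654754429431 248.0870984023209 [0.4943 0.3214]
blade 0.04651654754429431 428.0870984023209 [0.4772 0.2787]
```

View pics/e.png

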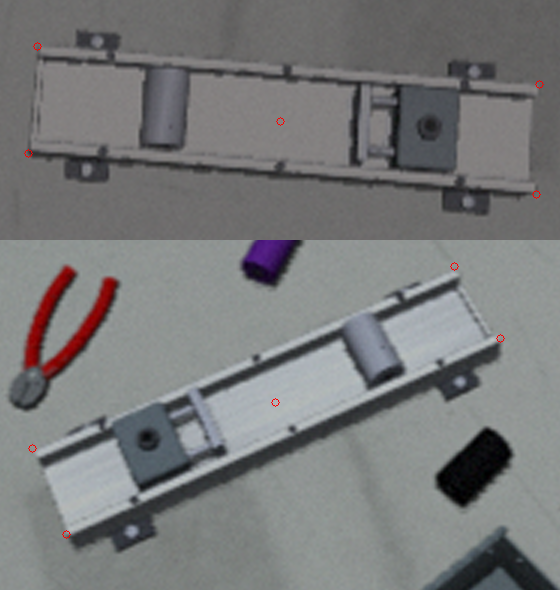

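View pics/d.png

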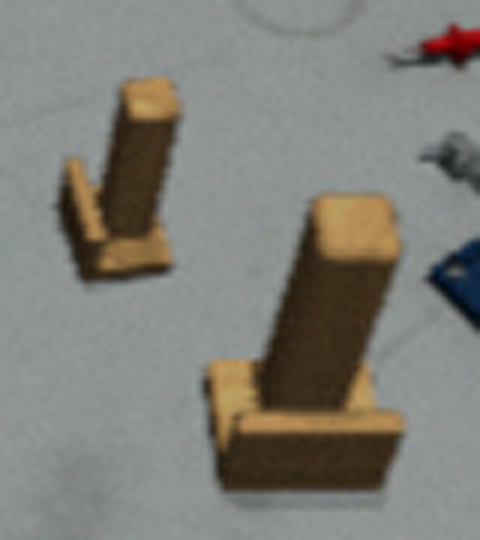

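Scene view agrees with the top view. The predicted track corners fall within about 2 px, and the small paddle's blade faces left, towards the track. Now approaching the paddle.

Request:
{"op": "drive_tool", "data": {"rows": [[[0.95, -0.95, 0], -0.069, 1], [[0.95, -0.95, 0], -0.069, 1], [[0.95, -0.95, 0], -0.069, 1], [[0.95, -0.95, 0], -0.069, 1], [[0.95, -0.95, 0], -0.069, 1], [[0.95, -0.95, 0], -0.069, 1], [[0.95, -0.95, 0], -0.069, 1], [[0.95, -0.95, 0], -0.069, 1], [[0.95, -0.95, 0], -0.069, 1], [[0.95, -0.95, 0], -0.069, 1]], "newtons": 50}}

```text
t: 2.15
eef_pos: [0.4528, 0.3678, 0.1899]
ee_rot: [-1.571, 0.0, 2.78]
force: [0.3, 0.7, -0.1]
width: 0.0874
```

Request:
{"op": "drive_tool", "data": {"rows": [[[0.142, -0.161, 0], 0, 1], [[0.142, -0.161, 0], 0, 1], [[0.142, -0.161, -0.1], 0, 1], [[0.142, -0.161, -0.2], 0, 1], [[0.142, -0.161, -0.2], 0, 1]]}}

```text
t: 2.65
eef_pos: [0.4917, 0.3196, 0.126]
ee_rot: [-1.565, -0.003, 2.784]
force: [-0.9, 0.1, 0.2]
width: 0.0874
```

```bash
python3 - <<'E'
from h import *
s=get_state(); print(s["eef_pos"],s["t"])
f=grab_frame("top"); g=grab_frame("scene")
a=cv2.resize(f["img"][240:320,160:250],None,fx=4.4,fy=4.4,interpolation=cv2.INTER_CUBIC)
b=cv2.resize(g["img"][130:210,345:435],None,fx=4.4,fy=4.4,interpolation=cv2.INTER_CUBIC)
cv2.imwrite("pics/g.png",np.hstack([a,b]))
E
```

```text
[0.4917296  0.31961795 0.12597151] 2.65
```

View pics/g.png

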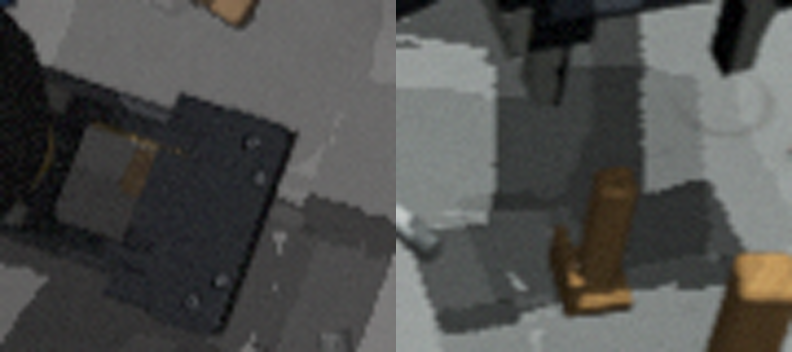

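The post sits between the open fingers in both views. Going down and gripping.

Request:
{"op": "drive_tool", "data": {"rows": [[[0, 0, -0.1], 0, 1], [[0, 0, -0.2], 0, 1], [[0, 0, -0.287], 0, 1], [[0, 0, -0.287], 0, 1], [[0, 0, -0.287], 0, 0.3], [[0, 0, -0.287], 0, 0.15], [[0, 0, -0.287], 0, 0.1], [[0, 0, -0.287], 0, 0.1], [[0, 0, -0.287], 0, 0.1], [[0, 0, -0.287], 0, 0.1]], "newtons": 50}}

```text
t: 3.75
eef_pos: [0.4946, 0.3208, 0.0441]
ee_rot: [-1.571, 0.0, 2.783]
force: [-0.1, 0.7, -0.1]
width: 0.045
```

Request:
{"op": "drive_tool", "data": {"rows": [[[0, 0, 0], 0, 0.1], [[0, 0, 0], 0, 0.1], [[0, 0, 0], 0, 0], [[0, 0, 0], 0, 0], [[0, 0, 0], 0, 0], [[0, 0, 0], 0, 0], [[0, 0, 0], 0, 0]]}}

```text
t: 4.45
eef_pos: [0.4944, 0.3207, 0.0437]
ee_rot: [-1.571, -0.0, 2.783]
force: [-0.7, 1.0, -0.2]
width: 0.0215
```

Request:
{"op": "drive_tool", "data": {"rows": [[[0, 0, 0.1], 0, 0], [[0, 0, 0.2], 0, 0], [[0, 0, 0.25], 0, 0], [[0.03, -0.13, 0.25], 0.03, 0], [[0.06, -0.28, 0.25], 0.06, 0], [[0.085, -0.43, 0.25], 0.09, 0], [[0.11, -0.58, 0.25], 0.12, 0], [[0.14, -0.73, 0.25], 0.158, 0], [[0.165, -0.86, 0.25], 0.158, 0], [[0.172, -0.912, 0.25], 0.158, 0], [[0.172, -0.912, 0.25], 0.158, 0], [[0.172, -0.912, 0.25], 0.158, 0]]}}

```text
t: 5.65
eef_pos: [0.546, 0.0471, 0.1187]
ee_rot: [-1.571, -0.0, 3.031]
force: [0.4, 0.2, -0.9]
width: 0.0211
```

```bash
python3 - <<'E'
from h import *
s=get_state(); print(s["eef_pos"],s["ee_rot"],s["force"],s["t"],s["width"])
f=grab_frame("top"); g=grab_frame("scene")
c=np.array([.531,-.088]); a=np.radians(-96.3); d=np.array([np.cos(a),np.sin(a)]); l=np.array([-d[1],d[0]])
print("local",(s["eef_pos"][:2]-c)@d,(s["eef_pos"][:2]-c)@l)
for F in(f,g):
    for k in regions_of(F,"roller"): 
        m=np.argwhere(k["pixels"]).mean(0)[::-1]; p=pt(F,*m,.033)[:2]; print("roller",k["confidence"],((p-c)@d).round(4),((p-c)@l).round(4))
im=cv2.resize(g["img"],None,fx=5,fy=5,interpolation=cv2.INTER_CUBIC)
z=s["eef_pos"][2]-.0437; e=s["eef_pos"][:2]
for x,y,h in[(.023,.023,0),(.023,-.023,0),(.023,.023,.03),(.023,-.023,.03),(-.017,.023,0),(-.017,-.023,0)]:
    u=px(g,[*(e+x*d+y*l),z+h]); cv2.circle(im,(int(u[0]*5+2),int(u[1]*5+2)),4,(0,0,255),1)
for x,y,h in[(-.081,.026,.025),(-.081,-.026,.025),(-.17,.037,.026),(-.17,-.037,.026)]:
    u=px(g,[*(c+x*d+y*l),h]); cv2.circle(im,(int(u[0]*5+2),int(u[1]*5+2)),4,(0,255,0),1)
cv2.imwrite("pics/k.png",im[150*5:300*5,240*5:400*5][:600,:800])
E
```

```text
[0.54603598 0.04712557 0.1186627 ] [-1.57090323e+00 -7.15793043e-05  3.03057223e+00] [ 0.40750371  0.24456367 -0.91314706] 5.65 0.021088857001229436
local -0.13595950462819054 0.00011726403609223615
roller 0.67 -0.0542 -0.1264
roller 0.59 -0.0775 -0.0098
roller 0.94 -0.1001 0.1236
roller 0.85 -0.0799 0.0039
roller 0.62 -0.0519 -0.1141
```

View pics/k.png

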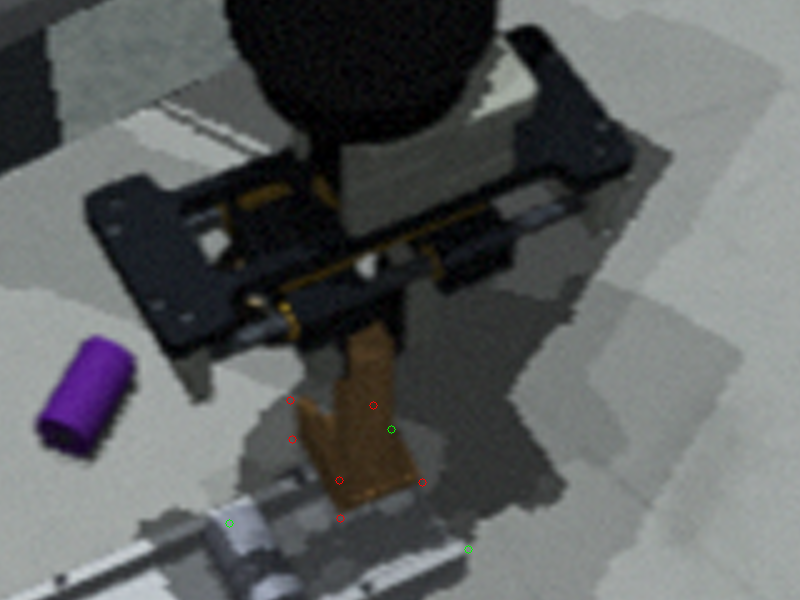

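The paddle is held upright and square over the loading end, with the blade corners within about 2 px of prediction. Now lowering into the channel behind the roller.

Request:
{"op": "drive_tool", "data": {"rows": [[[0, 0, -0.05], 0, 0], [[0, 0, -0.1], 0, 0], [[0, 0, -0.14], 0, 0], [[0, 0, -0.16], 0, 0], [[0, 0, -0.18], 0, 0], [[0, 0, -0.19], 0, 0], [[0, 0, -0.2], 0, 0], [[0, 0, -0.205], 0, 0], [[0, 0, -0.205], 0, 0]]}}

```text
t: 6.75
eef_pos: [0.5461, 0.0471, 0.0573]
ee_rot: [-1.571, 0.0, 3.031]
force: [-0.2, -0.8, -1.3]
width: 0.0217
```

Request:
{"op": "drive_tool", "data": {"rows": [[[-0.0015, -0.0133, 0], 0, 0], [[-0.0029, -0.0265, 0], 0, 0], [[-0.0044, -0.0398, 0], 0, 0], [[-0.0051, -0.0464, 0], 0, 0], [[-0.0055, -0.0497, 0], 0, 0], [[-0.0059, -0.053, 0], 0, 0], [[-0.0062, -0.0563, 0], 0, 0], [[-0.0066, -0.0596, 0], 0, 0], [[-0.0071, -0.0646, 0], 0, 0], [[-0.0077, -0.0696, 0], 0, 0], [[-0.0084, -0.0762, 0], 0, 0], [[-0.0095, -0.0861, 0], 0, 0]]}}

```text
t: 7.95
eef_pos: [0.5432, 0.0212, 0.0573]
ee_rot: [-1.571, 0.0, 3.032]
force: [0.1, 0.6, -1.8]
width: 0.0215
```

Request:
{"op": "drive_tool", "data": {"rows": [[[-0.0011, -0.01, 0], 0, 0], [[-0.0022, -0.02, 0], 0, 0], [[-0.0033, -0.03, 0], 0, 0], [[-0.0044, -0.04, 0], 0, 0], [[-0.0055, -0.05, 0], 0, 0], [[-0.0066, -0.06, 0], 0, 0], [[-0.0077, -0.07, 0], 0, 0], [[-0.0088, -0.08, 0], 0, 0], [[-0.0099, -0.09, 0], 0, 0], [[-0.011, -0.1, 0], 0, 0], [[-0.0121, -0.11, 0], 0, 0], [[-0.0132, -0.12, 0], 0, 0]]}}

```text
t: 9.15
eef_pos: [0.5392, -0.0149, 0.0573]
ee_rot: [-1.571, -0.0, 3.032]
force: [0.4, 0.3, -1.2]
width: 0.0215
```

```bash
python3 - <<'E'
from h import *
s=get_state(); print(s["eef_pos"],s["force"],s["t"])
f=grab_frame("top"); g=grab_frame("scene")
c=np.array([.531,-.088]); a=np.radians(-96.3); d=np.array([np.cos(a),np.sin(a)]); l=np.array([-d[1],d[0]])
x=(s["eef_pos"][:2]-c)@d; print("local",x,(s["eef_pos"][:2]-c)@l,"face",x+.023)
for F in(f,g):
  for t in("roller","end_slide"):
    for k in regions_of(F,t): 
        m=np.argwhere(k["pixels"]).mean(0)[::-1]; p=pt(F,*m,.033)[:2]; print(t,k["confidence"],k["box"],((p-c)@d).round(4),((p-c)@l).round(4))
z=lambda i,x,y:cv2.resize(i[y:y+80,x:x+160],None,fx=5,fy=5,interpolation=cv2.INTER_CUBIC)[:300]
cv2.imwrite("pics/m.png",np.vstack([cv2.resize(f["img"][220:300,330:490],None,fx=3.75,fy=3.75),cv2.resize(g["img"][215:295,200:360],None,fx=3.75,fy=3.75)]))
E
```

```text
[ 0.53923297 -0.01494861  0.0572596 ] [ 0.3615483   0.28497312 -1.17768481] 9.15
local -0.07351366459087523 0.00016700982630600967 face -0.05051366459087523
roller 0.85 [359.9, 306.7, 382.7, 333.6] -0.0545 -0.1265
roller 0.47 [364.4, 262.6, 374.6, 265.6] -0.0673 -0.0204
end_slide 0.68 [426.7, 247.8, 436.7, 273.9] 0.0563 -0.0051
end_slide 0.68 [328.8, 240.9, 487.0, 292.6] 0.0625 -0.0142
roller 0.83 [263.6, 258.9, 282.7, 283.0] -0.0325 0.0038
roller 0.82 [314.9, 288.8, 340.5, 312.4] -0.1018 0.1227
roller 0.37 [250.7, 230.3, 264.2, 235.7] -0.0445 -0.1076
end_slide 0.54 [224.0, 276.8, 242.5, 297.9] 0.0551 0.0024
```

View pics/m.png

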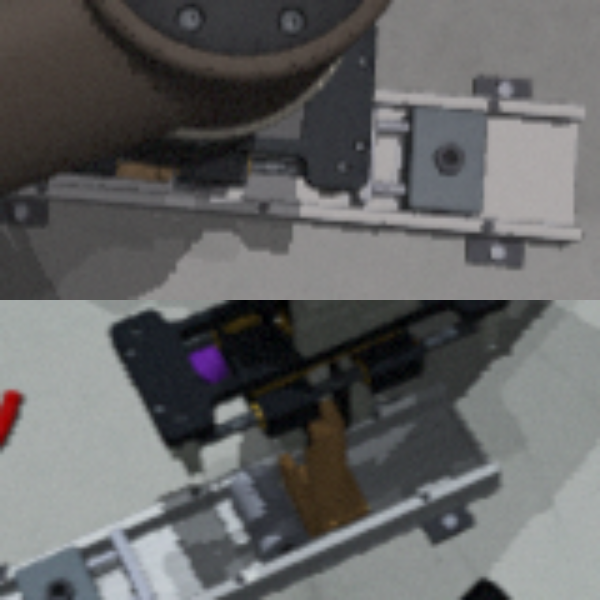

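The roller is just ahead of the blade and square in the channel, with the plate still untouched about 65 mm further on.

Request:
{"op": "drive_tool", "data": {"rows": [[[-0.0011, -0.01, 0], 0, 0], [[-0.0022, -0.02, 0], 0, 0], [[-0.0033, -0.03, 0], 0, 0], [[-0.0044, -0.04, 0], 0, 0], [[-0.0055, -0.05, 0], 0, 0], [[-0.0066, -0.06, 0], 0, 0], [[-0.0077, -0.07, 0], 0, 0], [[-0.0088, -0.08, 0], 0, 0], [[-0.0099, -0.09, 0], 0, 0], [[-0.011, -0.1, 0], 0, 0], [[-0.0121, -0.11, 0], 0, 0], [[-0.0132, -0.12, 0], 0, 0]]}}

```text
t: 10.65
eef_pos: [0.5353, -0.051, 0.0573]
ee_rot: [-1.571, -0.0, 3.032]
force: [-0.2, 0.3, -1.0]
width: 0.0214
```

Request:
{"op": "drive_tool", "data": {"rows": [[[-0.001, -0.009, 0], 0, 0], [[-0.002, -0.018, 0], 0, 0], [[-0.003, -0.027, 0], 0, 0], [[-0.004, -0.036, 0], 0, 0], [[-0.005, -0.045, 0], 0, 0], [[-0.0059, -0.054, 0], 0, 0], [[-0.0068, -0.062, 0], 0, 0], [[-0.0076, -0.069, 0], 0, 0], [[-0.0084, -0.076, 0], 0, 0], [[-0.0091, -0.083, 0], 0, 0], [[-0.0098, -0.089, 0], 0, 0], [[-0.0104, -0.095, 0], 0, 0]]}}

```text
t: 11.85
eef_pos: [0.5322, -0.0794, 0.0573]
ee_rot: [-1.571, 0.0, 3.032]
force: [-0.1, 0.7, 0.0]
width: 0.022
```

Request:
{"op": "drive_tool", "data": {"rows": [[[-0.0004, -0.0033, 0], 0, 0], [[-0.0007, -0.0066, 0], 0, 0], [[-0.0011, -0.01, 0], 0, 0], [[-0.0014, -0.0132, 0], 0, 0], [[-0.0018, -0.0165, 0], 0, 0], [[-0.0022, -0.02, 0], 0, 0], [[-0.0025, -0.0232, 0], 0, 0], [[-0.0029, -0.0265, 0], 0, 0], [[-0.0031, -0.028, 0], 0, 0]]}}

```text
t: 12.75
eef_pos: [0.5315, -0.0876, 0.0573]
ee_rot: [-1.571, 0.0, 3.032]
force: [0.2, 5.3, -0.0]
width: 0.0212
```

Request:
{"op": "drive_tool", "data": {"rows": [[[-0.0002, -0.0015, 0], 0, 0], [[-0.0003, -0.003, 0], 0, 0], [[-0.0005, -0.0045, 0], 0, 0], [[-0.0006, -0.0055, 0], 0, 0], [[-0.0006, -0.0055, 0], 0, 0]]}}

```text
t: 13.25
eef_pos: [0.5311, -0.0893, 0.0573]
ee_rot: [-1.571, 0.0, 3.032]
force: [0.7, 4.8, -0.2]
width: 0.0217
```

Request:
{"op": "drive_tool", "data": {"rows": [[[-0.0001, -0.001, 0], 0, 0], [[-0.0002, -0.002, 0], 0, 0], [[-0.0003, -0.003, 0], 0, 0], [[-0.0003, -0.003, 0], 0, 0]]}}

```text
t: 13.65
eef_pos: [0.531, -0.0902, 0.0573]
ee_rot: [-1.571, 0.0, 3.032]
force: [0.3, 4.5, 0.6]
width: 0.0213
```

Request:
{"op": "drive_tool", "data": {"rows": [[[-0.0001, -0.001, 0], 0, 0], [[-0.0002, -0.002, 0], 0, 0], [[-0.0003, -0.003, 0], 0, 0], [[-0.0003, -0.003, 0], 0, 0]]}}

```text
t: 14.05
eef_pos: [0.5309, -0.0911, 0.0573]
ee_rot: [-1.571, 0.0, 3.032]
force: [-0.2, 4.4, 0.2]
width: 0.0218
```

Request:
{"op": "drive_tool", "data": {"rows": [[[-0.0001, -0.001, 0], 0, 0], [[-0.0002, -0.002, 0], 0, 0], [[-0.0003, -0.003, 0], 0, 0], [[-0.0003, -0.003, 0], 0, 0]]}}

```text
t: 14.45
eef_pos: [0.5308, -0.092, 0.0572]
ee_rot: [-1.571, -0.0, 3.032]
force: [1.3, 4.6, -0.2]
width: 0.0214
```

Request:
{"op": "drive_tool", "data": {"rows": [[[-0.0001, -0.001, 0], 0, 0], [[-0.0002, -0.002, 0], 0, 0], [[-0.0003, -0.003, 0], 0, 0], [[-0.0003, -0.003, 0], 0, 0]]}}

```text
t: 14.85
eef_pos: [0.5307, -0.0929, 0.0572]
ee_rot: [-1.571, -0.0, 3.032]
force: [0.3, 4.4, 0.3]
width: 0.0212
```

Request:
{"op": "drive_tool", "data": {"rows": [[[-0.0001, -0.001, 0], 0, 0], [[-0.0002, -0.002, 0], 0, 0], [[-0.0003, -0.003, 0], 0, 0], [[-0.0003, -0.003, 0], 0, 0]]}}

```text
t: 15.25
eef_pos: [0.5306, -0.0938, 0.0573]
ee_rot: [-1.571, 0.0, 3.032]
force: [1.0, 4.8, -0.4]
width: 0.0213
```

Request:
{"op": "drive_tool", "data": {"rows": [[[-0.0001, -0.001, 0], 0, 0], [[-0.0002, -0.002, 0], 0, 0], [[-0.0003, -0.003, 0], 0, 0], [[-0.0003, -0.003, 0], 0, 0]]}}

```text
t: 15.65
eef_pos: [0.5305, -0.0947, 0.0572]
ee_rot: [-1.571, -0.0, 3.032]
force: [1.1, 5.0, 0.9]
width: 0.0216
```

Request:
{"op": "drive_tool", "data": {"rows": [[[-0.0001, -0.001, 0], 0, 0], [[-0.0002, -0.002, 0], 0, 0], [[-0.0003, -0.003, 0], 0, 0], [[-0.0003, -0.003, 0], 0, 0]]}}

```text
t: 16.05
eef_pos: [0.5304, -0.0956, 0.0573]
ee_rot: [-1.571, -0.0, 3.032]
force: [0.7, 4.2, 0.5]
width: 0.0216
```

Request:
{"op": "drive_tool", "data": {"rows": [[[-0.0001, -0.001, 0], 0, 0], [[-0.0002, -0.002, 0], 0, 0], [[-0.0003, -0.003, 0], 0, 0], [[-0.0003, -0.003, 0], 0, 0]]}}

```text
t: 16.45
eef_pos: [0.5303, -0.0965, 0.0572]
ee_rot: [-1.571, -0.0, 3.032]
force: [0.1, 4.2, -0.2]
width: 0.0217
```

Request:
{"op": "drive_tool", "data": {"rows": [[[-0.0001, -0.001, 0], 0, 0], [[-0.0002, -0.002, 0], 0, 0], [[-0.0003, -0.003, 0], 0, 0], [[-0.0003, -0.003, 0], 0, 0]]}}

```text
t: 16.85
eef_pos: [0.5303, -0.0974, 0.0573]
ee_rot: [-1.571, -0.0, 3.032]
force: [-0.4, 3.5, 0.5]
width: 0.0215
```

Request:
{"op": "drive_tool", "data": {"rows": [[[-0.0001, -0.001, 0], 0, 0], [[-0.0002, -0.002, 0], 0, 0], [[-0.0003, -0.003, 0], 0, 0], [[-0.0003, -0.003, 0], 0, 0]]}}

```text
t: 17.25
eef_pos: [0.5302, -0.0983, 0.0572]
ee_rot: [-1.571, -0.0, 3.032]
force: [0.9, 4.0, 0.7]
width: 0.0216
```

Request:
{"op": "drive_tool", "data": {"rows": [[[-0.0001, -0.001, 0], 0, 0], [[-0.0002, -0.002, 0], 0, 0], [[-0.0003, -0.003, 0], 0, 0], [[-0.0003, -0.003, 0], 0, 0]]}}

```text
t: 17.65
eef_pos: [0.53, -0.0992, 0.0572]
ee_rot: [-1.571, -0.0, 3.032]
force: [0.3, 4.4, 0.2]
width: 0.0216
```

Request:
{"op": "drive_tool", "data": {"rows": [[[-0.0001, -0.001, 0], 0, 0], [[-0.0002, -0.002, 0], 0, 0], [[-0.0003, -0.003, 0], 0, 0], [[-0.0003, -0.003, 0], 0, 0]]}}

```text
t: 18.05
eef_pos: [0.53, -0.1001, 0.0573]
ee_rot: [-1.571, -0.0, 3.032]
force: [0.8, 5.0, 0.0]
width: 0.0213
```

Request:
{"op": "drive_tool", "data": {"rows": [[[-0.0001, -0.001, 0], 0, 0], [[-0.0002, -0.002, 0], 0, 0], [[-0.0003, -0.003, 0], 0, 0], [[-0.0003, -0.003, 0], 0, 0]]}}

```text
t: 18.45
eef_pos: [0.53, -0.1008, 0.0573]
ee_rot: [-1.571, 0.0, 3.031]
force: [-0.3, 6.0, 1.0]
width: 0.0216
```

Only 0.7 mm moved this time and the force rose to 6 N, so the stop may have begun. Finer steps from here.

Request:
{"op": "drive_tool", "data": {"rows": [[[-0.0001, -0.0005, 0], 0, 0], [[-0.0001, -0.001, 0], 0, 0], [[-0.0001, -0.001, 0], 0, 0]]}}

```text
t: 18.75
eef_pos: [0.53, -0.1009, 0.0573]
ee_rot: [-1.571, 0.0, 3.032]
force: [0.4, 6.7, 1.0]
width: 0.0215
```

Request:
{"op": "drive_tool", "data": {"rows": [[[0, -0.0005, 0], 0, 0], [[-0.0001, -0.001, 0], 0, 0], [[-0.0001, -0.001, 0], 0, 0]]}}

```text
t: 19.05
eef_pos: [0.53, -0.1011, 0.0574]
ee_rot: [-1.571, 0.0, 3.032]
force: [-0.2, 7.2, 1.6]
width: 0.0215
```

Request:
{"op": "drive_tool", "data": {"rows": [[[-0.0001, -0.001, 0], 0, 0], [[-0.0002, -0.0018, 0], 0, 0], [[-0.0002, -0.0018, 0], 0, 0]]}}

```text
t: 19.35
eef_pos: [0.5298, -0.1015, 0.0573]
ee_rot: [-1.572, 0.0, 3.031]
force: [-1.2, 7.7, 2.9]
width: 0.0218
```

Request:
{"op": "drive_tool", "data": {"rows": [[[-0.0001, -0.001, 0], 0, 0], [[-0.0002, -0.0018, 0], 0, 0], [[-0.0002, -0.0018, 0], 0, 0]], "newtons": 60}}

```text
t: 19.65
eef_pos: [0.5299, -0.1017, 0.0574]
ee_rot: [-1.572, 0.0, 3.031]
force: [-1.2, 10.6, 3.0]
width: 0.0212
```

```bash
python3 - <<'E'
from h import *
s=get_state(); print(s["eef_pos"],s["force"],s["moment"],s["t"],s["width"])
g=grab_frame("scene"); f=grab_frame("top")
for t in("roller","end_slide"):
    for k in regions_of(g,t): print(t,k["confidence"],k["box"],np.argwhere(k["pixels"]).mean(0)[::-1])
cv2.imwrite("pics/n.png",cv2.resize(g["img"][210:330,210:370],None,fx=5,fy=5,interpolation=cv2.INTER_CUBIC))
E
```

```text
[ 0.52986962 -0.10173114  0.05736584] [-1.24268096 10.64876931  3.02032587] [4.33205475 0.19485275 0.09339052] 19.65 0.021220924400386316
roller 0.92 [311.1, 289.4, 338.9, 310.3] [324.9012987  301.67272727]
roller 0.68 [229.7, 277.4, 248.6, 300.4] [236.05504587 286.41590214]
end_slide 0.68 [222.8, 280.5, 238.2, 302.5] [228.02564103 291.15384615]
```

View pics/n.png

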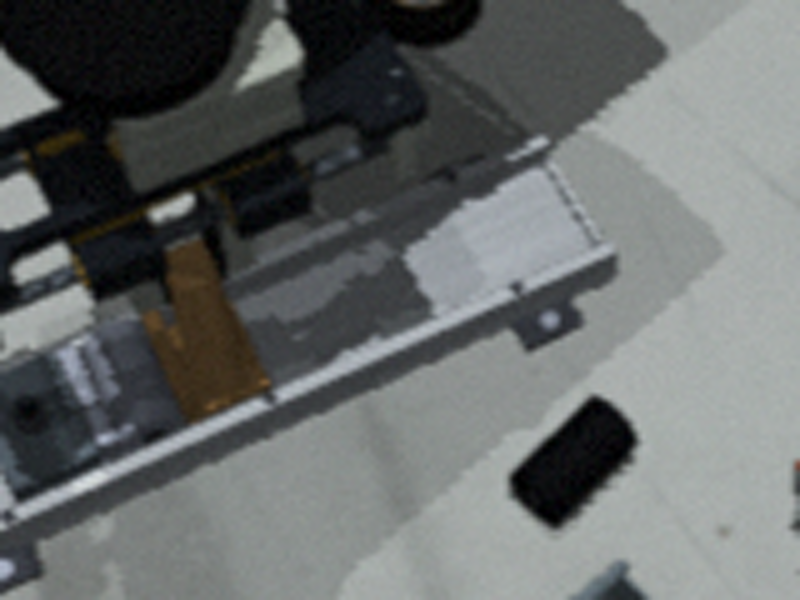

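The blade presses the roller, and the roller the plate, in line and inside the channel. The force is 10.6 N. One slightly firmer step, then I hold.

Request:
{"op": "drive_tool", "data": {"rows": [[[0, -0.0006, 0], 0, 0], [[-0.0001, -0.001, 0], 0, 0], [[-0.0001, -0.001, 0], 0, 0]]}}

```text
t: 20.15
eef_pos: [0.5299, -0.1019, 0.0574]
ee_rot: [-1.572, 0.001, 3.031]
force: [-1.1, 10.7, 3.7]
width: 0.0217
```

Request:
{"op": "drive_tool", "data": {"rows": [[[-0.0001, -0.0007, 0], 0, 0], [[-0.0001, -0.0014, 0], 0, 0], [[-0.0001, -0.0014, 0], 0, 0], [[-0.0001, -0.0014, 0], 0, 0]]}}

```text
t: 20.55
eef_pos: [0.5299, -0.1021, 0.0575]
ee_rot: [-1.573, 0.001, 3.031]
force: [0.1, 11.0, 3.5]
width: 0.0212
```

Request:
{"op": "drive_tool", "data": {"rows": [[[-0.0001, -0.0008, 0], 0, 0], [[-0.0002, -0.0016, 0], 0, 0], [[-0.0002, -0.0016, 0], 0, 0], [[-0.0002, -0.0016, 0], 0, 0]]}}

```text
t: 20.95
eef_pos: [0.53, -0.1023, 0.0575]
ee_rot: [-1.573, 0.001, 3.031]
force: [-1.2, 12.7, 3.6]
width: 0.0215
```

Request:
{"op": "drive_tool", "data": {"rows": [[[0, 0, 0], 0, 0], [[0, 0, 0], 0, 0], [[0, 0, 0], 0, 0], [[0, 0, 0], 0, 0], [[0, 0, 0], 0, 0], [[0, 0, 0], 0, 0]]}}

```text
t: 21.55
eef_pos: [0.5299, -0.1023, 0.0575]
ee_rot: [-1.573, 0.001, 3.031]
force: [-0.2, 12.8, 4.0]
width: 0.0212
```

Request:
{"op": "drive_tool", "data": {"rows": [[[0, 0, 0], 0, 0], [[0, 0, 0], 0, 0], [[0, 0, 0], 0, 0], [[0, 0, 0], 0, 0], [[0, 0, 0], 0, 0], [[0, 0, 0], 0, 0]]}}

```text
t: 22.15
eef_pos: [0.53, -0.1023, 0.0575]
ee_rot: [-1.573, 0.001, 3.031]
force: [-0.8, 12.7, 3.8]
width: 0.0208
```

Held at about 12.7 N for more than 1.2 s. Backing off gently.

Request:
{"op": "drive_tool", "data": {"rows": [[[0.0004, 0.0033, 0], 0, 0], [[0.0007, 0.0066, 0], 0, 0], [[0.0011, 0.01, 0], 0, 0], [[0.0015, 0.0133, 0], 0, 0], [[0.0022, 0.02, 0], 0, 0], [[0.0033, 0.03, 0], 0, 0], [[0.0044, 0.04, 0], 0, 0], [[0.006, 0.055, 0], 0, 0], [[0.0077, 0.07, 0], 0, 0], [[0.0095, 0.086, 0], 0, 0], [[0.011, 0.1, 0], 0, 0], [[0.011, 0.1, 0], 0, 0]]}}

```text
t: 23.35
eef_pos: [0.5331, -0.0732, 0.0573]
ee_rot: [-1.571, 0.0, 3.032]
force: [0.7, -1.1, -1.4]
width: 0.0213
```

```bash
python3 - <<'E'
from h import *
s=get_state(); print(s["eef_pos"],s["force"],s["moment"],s["t"],s["width"])
g=grab_frame("scene")
for t in("roller","end_slide"):
    for k in regions_of(g,t): print(t,k["confidence"],k["box"],np.argwhere(k["pixels"]).mean(0)[::-1])
cv2.imwrite("pics/o.png",cv2.resize(g["img"][210:330,210:370],None,fx=5,fy=5,interpolation=cv2.INTER_CUBIC))
E
```

```text
[ 0.533071   -0.07324591  0.05733557] [ 0.72250671 -1.09272408 -1.43222636] [-0.00898036  0.07054551 -0.00634696] 23.35 0.021344287892230196
roller 0.83 [312.4, 292.4, 336.7, 312.2] [323.89583333 301.92261905]
roller 0.53 [226.9, 273.2, 249.8, 298.8] [236.20821114 285.98533724]
end_slide 0.53 [180.2, 238.3, 334.6, 332.4] [260.68007756 282.08313136]
end_slide 0.45 [224.7, 280.2, 237.0, 300.7] [228.45217391 291.54782609]
```

View pics/o.png

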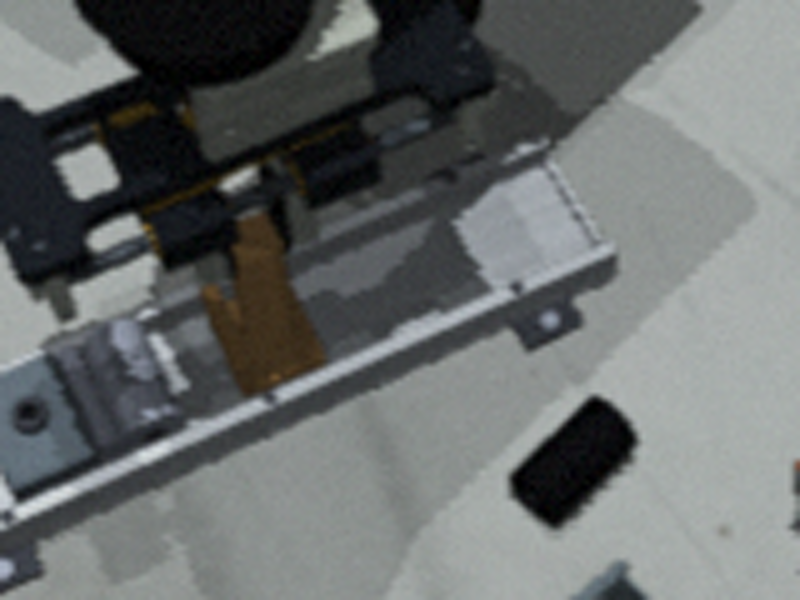

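The roller has stayed against the plate at about (236, 286) in the full frame, unchanged from when it was pressed. Lifting the paddle out and carrying it left.

Request:
{"op": "drive_tool", "data": {"rows": [[[0, 0, 0.05], 0, 0], [[0, 0, 0.13], 0, 0], [[0, 0, 0.22], 0, 0], [[0, 0, 0.267], 0, 0], [[-0.01, 0.13, 0.267], 0, 0], [[-0.02, 0.28, 0.267], 0, 0], [[-0.035, 0.43, 0.267], 0, 0], [[-0.045, 0.58, 0.267], 0, 0], [[-0.055, 0.73, 0.267], 0, 0], [[-0.065, 0.86, 0.267], 0, 0], [[-0.077, 0.96, 0.267], 0, 0], [[-0.077, 0.96, 0.267], 0, 0]]}}

```text
t: 24.7
eef_pos: [0.5097, 0.2173, 0.1372]
ee_rot: [-1.571, 0.0, 3.035]
force: [-0.4, -0.3, -1.4]
width: 0.0213
```

Request:
{"op": "drive_tool", "data": {"rows": [[[0, 0, -0.08], 0, 0], [[0, 0, -0.16], 0, 0], [[0, 0, -0.24], 0, 0], [[0, 0, -0.27], 0, 0], [[0, 0, -0.29], 0, 0], [[0, 0, -0.295], 0, 0], [[0, 0, -0.3], 0, 0], [[0, 0, -0.3], 0, 0]]}}

```text
t: 25.5
eef_pos: [0.5103, 0.2144, 0.0481]
ee_rot: [-1.572, 0.001, 3.032]
force: [0.5, 0.2, -1.2]
width: 0.0211
```

Request:
{"op": "drive_tool", "data": {"rows": [[[0, 0, -0.004], 0, 0], [[0, 0, -0.008], 0, 0], [[0, 0, -0.011], 0, 0], [[0, 0, -0.011], 0, 0]]}}

```text
t: 25.9
eef_pos: [0.5097, 0.2141, 0.044]
ee_rot: [-1.571, -0.0, 3.032]
force: [-0.1, -0.1, -0.4]
width: 0.0215
```

```bash
python3 - <<'E'
from h import *
s=get_state(); print(s["eef_pos"],s["force"],s["moment"],s["t"])
E
```

```text
[0.50971457 0.21412189 0.04399316] [-0.07131766 -0.09165312 -0.35575319] [-0.00701971  0.05175991 -0.00883675] 25.9
```

Request:
{"op": "drive_tool", "data": {"rows": [[[0, 0, -0.001], 0, 0], [[0, 0, -0.002], 0, 0], [[0, 0, -0.002], 0, 0]]}}

```text
t: 26.2
eef_pos: [0.51, 0.2143, 0.0438]
ee_rot: [-1.571, 0.0, 3.032]
force: [0.1, 0.2, 0.5]
width: 0.0215
```

Request:
{"op": "drive_tool", "data": {"rows": [[[0, 0, 0], 0, 0], [[0, 0, 0], 0, 0], [[0, 0, 0], 0, 0], [[0, 0, 0], 0, 0]], "newtons": 3}}

```text
t: 26.6
eef_pos: [0.51, 0.2144, 0.0437]
ee_rot: [-1.571, 0.0, 3.032]
force: [0.1, 0.5, 3.1]
width: 0.0227
```

Request:
{"op": "drive_tool", "data": {"rows": [[[0, 0, 0], 0, 0.32], [[0, 0, 0], 0, 0.4], [[0, 0, 0], 0, 0.5], [[0, 0, 0], 0, 0.6], [[0, 0, 0], 0, 0.7], [[0, 0, 0], 0, 0.8], [[0, 0, 0], 0, 0.8], [[0, 0, 0], 0, 0.8], [[0, 0, 0], 0, 0.8]]}}

```text
t: 27.5
eef_pos: [0.5098, 0.2142, 0.0435]
ee_rot: [-1.571, 0.0, 3.032]
force: [0.3, 0.7, 0.1]
width: 0.0699
```

Released, with no residual force. Going straight up and then away for a clear view.

Request:
{"op": "drive_tool", "data": {"rows": [[[0, 0, 0.05], 0, 0.8], [[0, 0, 0.15], 0, 0.8], [[0, 0, 0.3], 0, 0.8], [[0, 0, 0.45], 0, 0.8], [[0, 0, 0.55], 0, 0.8], [[-0.12, 0.1, 0.55], 0, 0.8], [[-0.24, 0.25, 0.55], 0, 0.8], [[-0.36, 0.4, 0.55], 0, 0.8], [[-0.48, 0.55, 0.55], 0, 0.8], [[-0.6, 0.7, 0.55], 0, 0.8], [[-0.7, 0.8, 0.55], 0, 0.8], [[-0.75, 0.9, 0.55], 0, 0.8]]}}

```text
t: 28.7
eef_pos: [0.286, 0.4802, 0.209]
ee_rot: [-1.572, -0.0, 3.032]
force: [1.6, 0.1, 0.8]
width: 0.0704
```

```bash
python3 - <<'E'
from h import *
s=get_state(); print(s["eef_pos"],s["force"],s["t"])
f=grab_frame("top"); g=grab_frame("scene")
c=np.array([.531,-.088]); a=np.radians(-96.3); d=np.array([np.cos(a),np.sin(a)]); l=np.array([-d[1],d[0]])
for F in(f,g):
  for t in("roller","end_slide","paddle"):
    for k in regions_of(F,t): 
        m=np.argwhere(k["pixels"]).mean(0)[::-1]; p=pt(F,*m,.033)[:2]; print(t,round(k["confidence"],2),m.round(1),p.round(3),((p-c)@d).round(4),((p-c)@l).round(4))
cv2.imwrite("pics/p.png",np.vstack([cv2.resize(f["img"][200:300,180:500],None,fx=2.5,fy=2.5,interpolation=cv2.INTER_CUBIC),cv2.resize(g["img"][170:310,160:480],None,fx=2.5,fy=2.5,interpolation=cv2.INTER_CUBIC)]))
E
```

```text
[0.2860031  0.48023333 0.20896076] [1.64498779 0.07201641 0.78460671] 28.7
roller 0.8 [425.5 260.8] [ 0.525 -0.136] 0.048 -0.0005
roller 0.79 [369.9 319.9] [ 0.411 -0.02 ] -0.0548 -0.1271
roller 0.56 [353.4 201.2] [0.653 0.004] -0.1051 0.1113
end_slide 0.48 [435.5 260.3] [ 0.526 -0.156] 0.068 0.002
paddle 0.87 [255.5 273.9] [0.509 0.208] -0.2919 -0.0545
paddle 0.29 [425.4 260.4] [ 0.526 -0.136] 0.0478 0.0003
roller 0.77 [236.3 286.4] [ 0.529 -0.138] 0.0497 0.0032
roller 0.71 [325.1 301.1] [0.664 0.001] -0.1029 0.1224
roller 0.62 [257.  229.1] [ 0.423 -0.026] -0.0501 -0.1143
end_slide 0.56 [228.3 291.5] [ 0.53  -0.158] 0.0694 0.0067
paddle 0.93 [422.6 215.3] [0.608 0.324] -0.4178 0.0314
paddle 0.78 [360.6 209.6] [0.512 0.21 ] -0.2945 -0.0519
```

View pics/p.png

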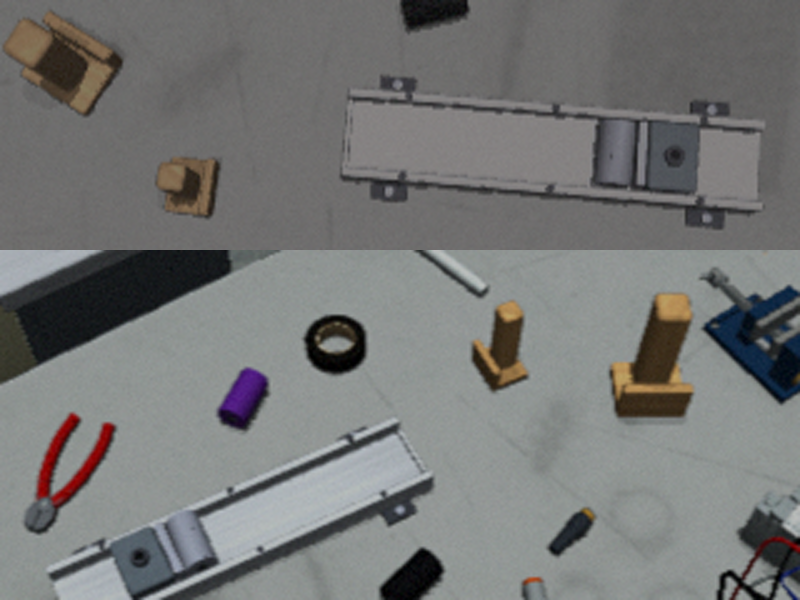

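The paddle stands upright left of the track. The roller lies against the plate, which is now almost up to the grey block (top-view crop, about (615, 152) and (642, 152)). The other things haven't moved. Handing in.

```bash
python3 -c "
from station import *
s=get_state(); print(s['t'],abs(s['qd']).max() if hasattr(s['qd'],'max') else s['qd']); print(job_done())"
```

```text
29.1 0.0038682993651407596
the job is handed in; nothing more can be done
None
```

The job is done and handed in at about 29 s of the 64 s allowed.

- **Pushing:** I picked up the small paddle and rolled the steel roller down the channel at about 20–40 mm/s. It then pushed the plate slowly, at about 4–5 N, until the resistance rose. The stop came after roughly 16 mm of plate travel.
- **Seating:** I held the plate there at about 12.7 N for just over 1.2 s. The highest reading at the end of any move was 12.8 N. Force was only reported at those points, so brief peaks in between were not seen.
- **Putting back:** I backed off gently and stood the paddle upright on the bench at about (0.51, 0.21), about 10 cm clear of the loading end of the track. I then let go and moved the arm away.

**Last checks:** Both cameras show the paddle upright, the roller against the plate, and the plate nearly up to the grey block. The other things show no movement.

**Doubts:**
- **Stop:** Near the stop the force built up gradually, most likely because the grip and arm flex. I judge the plate to be fully home from that rise and from the pictures. The stop's position was not measured.
- **Cameras:** The two views put the roller about 2–4 mm apart, roughly in line with their calibration error.

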